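Clear the hob and sort the odds and ends

TASK

Clear the odds and ends off the glass hob before cooking and put each where its kind belongs: lay both batteries flat in the rectangular wooden tray, set the two tea lights upright in the two round recesses of the wooden board, one in each, and put the garlic bulb in the round dish. Leave the food tin on the hob and the shot glass on the worktop standing where they are.

Things in the scene. Friction and masses are not known exactly. Their poses are not given: they have to be found in the camera images.
- battery_a: A small battery (AA), a lying cylinder some 16 mm in diameter, 50 mm long, 23 g; it can roll. It lies on the hob, a flat glass plate 5.5 mm above the worktop, at the start. Its y axis runs along the cylinder. Origin on the cylinder's surface at mid-length; its z axis points from there to the cylinder's centre line, 7.5 mm off. One of two alike.
- battery_b: A small battery (AA), a lying cylinder some 16 mm in diameter, 50 mm long, 23 g; it can roll. It lies on the hob, a flat glass plate 5.5 mm above the worktop, at the start. Its y axis runs along the cylinder. Origin on the cylinder's surface at mid-length; its z axis points from there to the cylinder's centre line, 7.5 mm off. The other one.
- tealight_a: A tea light: a low round metal cup, 38 mm in diameter and 15 mm high, with wax and a wick, about 14 g; it stands on the hob at the start. Origin at the centre of its underside, z up. Tea light one of two; they are alike for this job.
- tealight_b: A tea light: a low round metal cup, 38 mm in diameter and 15 mm high, with wax and a wick, about 14 g; it stands on the hob at the start. Origin at the centre of its underside, z up. Tea light two of two.
- garlic: A garlic bulb, 50 mm across, 51 mm high with its stem, about 24 g, widest some 20 mm above its base; it stands stem up on the hob at the start. Origin at the centre of its underside, z up.
- battery_tray: The battery tray: a shallow open rectangular wooden tray, fixed to the worktop, 100 mm along its x, 130 mm along its y, 16 mm high, walls 4 mm thick, so 92 x 122 mm inside; the inner floor is about 4 mm above the worktop. Origin at the centre of its underside, z up.
- candle_board: The tea-light board: a flat wooden board, fixed to the worktop, 76 mm along its x, 144 mm along its y, 10 mm thick, with two round felt-lined recesses 56 mm in diameter and 5 mm deep (floor 5 mm above the worktop) centred 35 mm either side of the middle along its y. Hold tea lights 5 mm or more above their base, or the fingers meet the board. Origin at the centre of its underside, z up.
- garlic_dish: The garlic dish: a small round earthenware dish, fixed to the worktop, 122 mm across the rim, 26 mm high, walls 4 mm, inner floor 80 mm across and 5 mm above the worktop. Origin at the centre of its underside, z up.
- tin: A closed food tin, 57 mm in diameter and 72 mm high, loose, standing on the hob among the small things; it stays there. Origin at the centre of its underside, z up.
- shot_glass: An empty clear shot glass, 49 mm in diameter and 61 mm high, loose, standing mouth up on the worktop among the tray, board and dish; it stays there. Origin at the centre of its underside, z up.

How it is judged:
By the outcome, as a careful person would: the job done as asked, in the order asked, and still so for the second after the job is handed in, with the robot touching nothing.
It also fails if it takes over 126 s, if anything falls off the work surface, if the arm or the gripper's body presses on something with over 40 N, if the wrist force passes 120 N, or if a joint passes its speed limit or range.

ROBOT

A 7-joint arm with a two-finger parallel gripper is mounted at the origin on a cart in front of the work surface, level with it; the furniture and walls round the work are solid. World frame = base frame: x ahead of the robot, y to its left, z up, the work surface at z = 0. Lengths are in m, angles in rad, forces in N, time in s.
With the tool pointing down it reaches from about 0.4 to 0.875 m from the base axis. Payload 19.3 kg.
Tool frame: the origin (TCP) lies at the very end of the fingers, on their centre line; the grasp point (between the pads) lies 19 mm behind it; z points along the fingers, y is the line along which they close (so a half turn about z gives the same grasp; the last joint's range is limited). The gripper opens to 85 mm and grips with 20 to 120 N. Pads are 22 mm wide; open, the fingers measure 114 mm over their backs; the gripper's body (76 mm by 85 mm) begins 54 mm behind the grasp point. The pads swing forward as they close: fully open they stand 13 mm farther back than shut.
Start: joints at [1.272, 0.521, -0.036, 1.599, 0.021, 1.021, -0.113], TCP at [0.142, -0.609, 0.231] pointing down, gripper open.
Joint ranges: [-2.91, 2.91], [-0.3, 2.13], [-1.5, 1.42], [0.17, 2.43], [-1.26, 4.41], [0.16, 1.93], [-2.52, 2.52]. Speed limits (rad/s): [1.89, 1.89, 2.39, 2.39, 3.01, 3.01, 3.01].

INTERFACE

Orientations are given as [roll, pitch, yaw] about the fixed x, y, z axes, in that order (R = Rz(yaw) Ry(pitch) Rx(roll)).
In Python, from workcell import bot gives the robot as it stands.
- The arm moves only by the shell command python3 -m crank 'ROWS' [FORCE]. ROWS is a JSON object of lists of equal length, an entry for each row: "travel": the shift along the world's x, y, z in cm, a list of three; "turn": the turn, a rotation vector about the world's x, y, z in degrees, a list of three; "gripper": the closure, from 0 (fully open) to 1 (shut). A call has exactly 5 rows; each row is the pose to reach, as a shift and turn from the pose commanded when the call began; what a row does not reach only later rows make up. A row lasts 1/10 s, in which the tool goes at most 50 mm and 8.59 degrees, less where a joint would pass 70% of its speed; a pose out of reach is approached as far as the arm can. A call with a gripper value outside its range is refused whole. The fingers move at their own pace and stop on an object; FORCE is the grip in N (left out, the last holds). Time passes only in rows, so rows that repeat a pose let the fingers close, or fill a call up. It gives the time, the measured TCP pose, the force, the opening and the grip force at its end, in the units of the state.
- bot.observe(): the state, without advancing time (a new reading comes with each control period).
- bot.grab_frame(name): name is "side" or "top"; returns a dict with "pixels" (384x512x3 uint8, red, green, blue), "fx", "fy", "cx", "cy" (pixels), "extrinsics" (4x4, takes a point from world to camera coordinates). Camera axes: x right, y down, z forward; pixel columns grow to the right and rows downward; lengths in m; the calibration is good to about 2 mm. A picture is of the moment at which its call begins. There is no depth.
- bot.job_done(): hands the job in; it is judged then, once.
The state is a dict: "clock": time; "qpos": joint angles; "qd": joint speeds; "joint_efforts": joint torques, N m; "position": TCP position; "tool_rot": TCP orientation; "force": force on the tool from outside, world axes, zero at the start; "moment": the same for the moment, N m; "grip_width": finger opening in m; "finger_force": force on a finger pad.
Only numpy, scipy, OpenCV 4.12 (cv2) and the standard library are available. Lean on these libraries where they do the work, as an engineer would, in place of code of your own. Each camera call takes 0.05 s, during which the arm holds its last target. There are 200 camera calls.

## Working session

There is one attempt and no reset: what is moved stays moved. The work goes in short steps, Python scripts to look and compute and a shell command to move; the robot and the scene stay as the last step left them, time stands still between calls to the robot, and variables do not carry over. Pictures are saved under pics/ and viewed, at most 14 in all, crops included, and the job is handed in when it is done.

```bash
ls; mkdir -p pics
python3 - <<'E'
from workcell import bot
import cv2
s=bot.observe();print(s)
for n in("top","side"):
    f=bot.grab_frame(n);cv2.imwrite(f"pics/{n}0.png",f["pixels"][:,:,::-1]);print(n,f["fx"],f["fy"],f["cx"],f["cy"],f["extrinsics"].tolist())
E
```

```text
pics
{'clock': 0.0, 'qpos': array([ 1.27179391,  0.52198902, -0.03632322,  1.59998151,  0.02122714,
        1.02111037, -0.11271881]), 'qd': array([-1.09648826e-03,  3.24761859e-05, -2.52575369e-04,  3.39113110e-04,
        1.10564847e-03, -5.36655629e-04, -4.41485656e-04]), 'joint_efforts': array([-3.71214082e-05, -9.27113700e+01,  1.98014170e+00, -3.69924688e+01,
        1.79241219e-02,  8.34307313e-03, -2.17014025e-05]), 'position': array([ 0.14163795, -0.60840419,  0.23075086]), 'tool_rot': array([-3.14049496e+00,  1.03703341e-04,  2.28883774e-01]), 'force': array([ 0.22277856,  0.08641241, -0.0629375 ]), 'moment': array([-0.03956426, -0.00529865,  0.0031457 ]), 'finger_force': 0.0, 'grip_width': 0.08525899383293051}
top 384.2538209192964 384.2538209192964 258.75098520736685 192.88569709059607 [[-0.09871447029154823, -0.9951121115334463, 0.0027090283323007343, -0.03202528289793049], [-0.9753230785436976, 0.09621043697606246, -0.19871699544054944, 0.5468181199631434], [0.19748505213079615, -0.022258420795763463, -0.9800531704395306, 0.863338364875528], [0.0, 0.0, 0.0, 1.0]]
side 348.2872013194476 348.2872013194476 256.5285525797163 193.6484955639371 [[0.99881957801829, -0.046122282382164856, 0.015237638768032306, -0.5590682978002286], [-0.010455251420756897, -0.5104822846479199, -0.8598247058432136, 0.004136818243984664], [0.047435622533007364, 0.8586504365156405, -0.5103619201962526, 0.9076431456358528], [0.0, 0.0, 0.0, 1.0]]
```

View pics/top0.png

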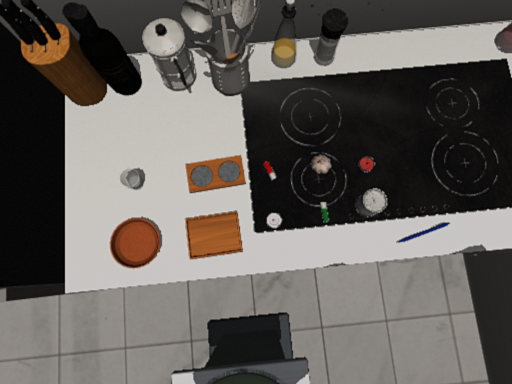

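View pics/side0.png

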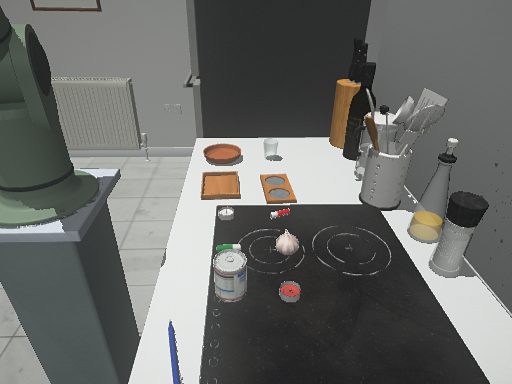

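The top view shows the red battery at (270,171) and the green one at (324,212). The white tea light is at (274,220) and the red at (367,164), with the garlic at (321,163) and the tin at (373,203). The tray is at (214,235), the board at (216,174), the dish at (136,242) and the glass at (133,179). I'll enlarge this to get finer positions.

```bash
cat > h.py <<'E'
import numpy as np,cv2
from workcell import bot
def w(f,u,v,z):
    E=np.array(f["extrinsics"]);R,t=E[:3,:3],E[:3,3]
    c=-R.T@t; d=R.T@np.array([(u-f["cx"])/f["fx"],(v-f["cy"])/f["fy"],1])
    return (c+d*(z-c[2])/d[2])[:2]
def px(f,p):
    E=np.array(f["extrinsics"]);q=E[:3,:3]@p+E[:3,3]
    return np.array([f["cx"]+f["fx"]*q[0]/q[2],f["cy"]+f["fy"]*q[1]/q[2]])
def crop(f,u0,v0,u1,v1,k,name):
    cv2.imwrite("pics/"+name,cv2.resize(f["pixels"][v0:v1,u0:u1,::-1],None,fx=k,fy=k,interpolation=cv2.INTER_CUBIC))
E
python3 - <<'E'
from h import *
f=bot.grab_frame("top");crop(f,240,140,400,240,5,"c1.png");crop(f,100,150,260,270,5,"c2.png")
E
```

```text
(no output)
```

View pics/c1.png

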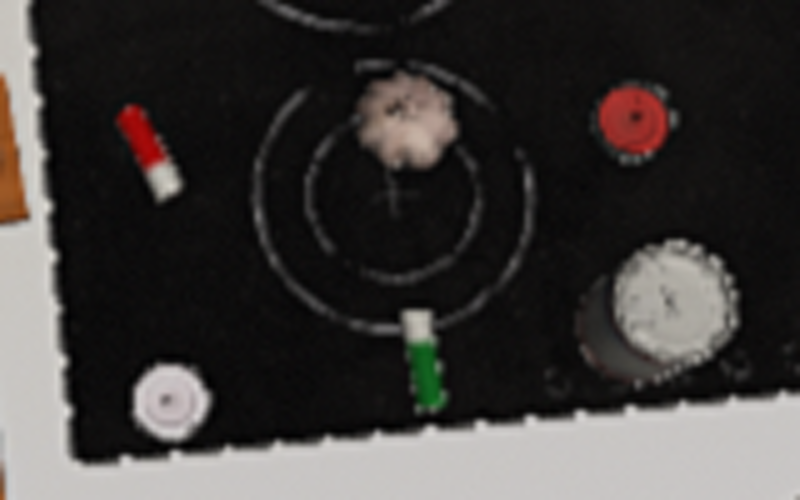

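View pics/c2.png

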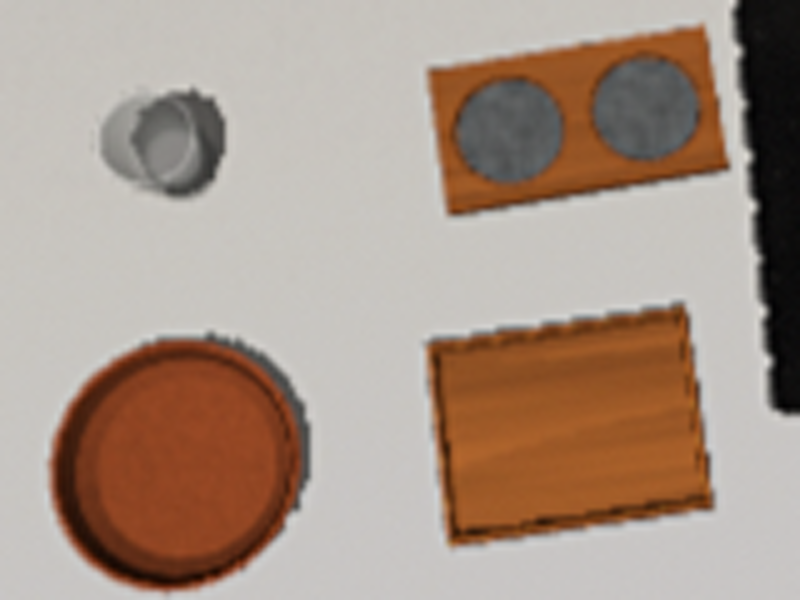

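Crop positions, in crop pixels:
- **Objects:** red battery (130,108)-(170,195), green battery (417,315)-(430,408), white tea light (171,401), red tea light (633,120), garlic (407,118), tin lid (675,300).
- **Targets:** recesses (510,130) and (646,107), tray corners (430,343), (685,305), (713,505), (452,545), dish rim (178,465), glass base about (165,138).

Run:
```python
from h import *
f=bot.grab_frame("top");s=bot.grab_frame("side");np.set_printoptions(precision=4,suppress=True)
def a(U,V,o,z,n):
    p=w(f,(U+.5)/5-.5+o[0],(V+.5)/5-.5+o[1],z);print(n,p,"side px",px(s,[*p,z]));return p
A=(240,140);B=(100,150)
def ax(p,q): d=q-p;print("  yaw of axis",np.degrees(np.arctan2(d[1],d[0])),"len",np.hypot(*d),"mid",(p+q)/2)
ax(a(130,108,A,.013,"red1"),a(170,195,A,.013,"red2"))
ax(a(417,315,A,.013,"gr1"),a(430,408,A,.013,"gr2"))
a(171,401,A,.0205,"white");a(633,120,A,.0205,"redtl");a(407,118,A,.03,"garlic");a(675,300,A,.0775,"tin")
r1=a(510,130,B,.005,"rec far");r2=a(646,107,B,.005,"rec near");ax(r1,r2)
c=[a(*k,B,.016,"tray") for k in((430,343),(685,305),(713,505),(452,545))];print(sum(c)/4);ax(c[0],c[1]);ax(c[1],c[2])
a(178,465,B,.026,"dish");a(188,458,B,.005,"dishfloor");a(165,138,B,0,"glassbase")
crop(s,190,130,310,220,6,"s1.png");crop(s,200,195,320,305,5,"s2.png")
# colour centroids
for n,fr in(("top",f),("side",s)):
    h=cv2.cvtColor(fr["pixels"],cv2.COLOR_RGB2HSV)
    for nm,lo,hi in(("green",(45,100,50),(75,255,255)),("red",(0,170,80),(5,255,255)),("red2",(174,150,80),(180,255,255))):
        k,_,st,ce=cv2.connectedComponentsWithStats(cv2.inRange(h,lo,hi))
        print(n,nm,[(st[i,4],ce[i].round(1).tolist()) for i in range(1,k) if st[i,4]>15])
```

```text
red1 [ 0.6296 -0.1121] side px [287.8853 211.8456]
red2 [ 0.5823 -0.1275] side px [268.7164 215.7451]
  yaw of axis -161.93005849733007 len 0.04969429281364426 mid [ 0.606  -0.1198]
gr1 [ 0.5092 -0.2434] side px [237.5404 248.0579]
gr2 [ 0.4624 -0.2436] side px [214.6704 248.5435]
  yaw of axis -179.69790721724823 len 0.0468021369802118 mid [ 0.4858 -0.2435]
white [ 0.4775 -0.1165] side px [224.0378 211.0608]
redtl [ 0.5963 -0.3636] side px [286.9969 287.8624]
garlic [ 0.606  -0.2484] side px [285.1384 242.2586]
tin [ 0.4942 -0.3515] side px [228.1424 259.6547]
rec far [0.61   0.0535] side px [273.5267 181.626 ]
rec near [ 0.6153 -0.0164] side px [277.8386 194.3242]
  yaw of axis -85.69457923094065 len 0.07006533161191467 mid [0.6126 0.0185]
tray [0.5033 0.0987] side px [235.57   171.1009]
tray [ 0.5098 -0.0277] side px [237.8169 193.3425]
tray [ 0.411  -0.0327] side px [199.1466 194.7287]
tray [0.4044 0.0941] side px [201.0414 172.0775]
[0.4571 0.0331]
  yaw of axis -87.05888165677722 len 0.12659562278002495 mid [0.5066 0.0355]
  yaw of axis -177.13820036193457 len 0.09890653888415518 mid [ 0.4604 -0.0302]
dish [0.4547 0.2209] side px [220.4118 150.885 ]
dishfloor [0.4598 0.2224] side px [222.2702 156.7287]
glassbase [0.6244 0.2297] side px [273.1044 156.9165]
top green [(np.int32(61), [324.6, 214.6])]
top red [(np.int32(136), [366.3, 163.7]), (np.int32(59), [267.6, 166.6])]
top red2 []
side green [(np.int32(66), [223.8, 246.7])]
side red [(np.int32(34), [283.1, 211.2])]
side red2 []
```

View pics/s2.png

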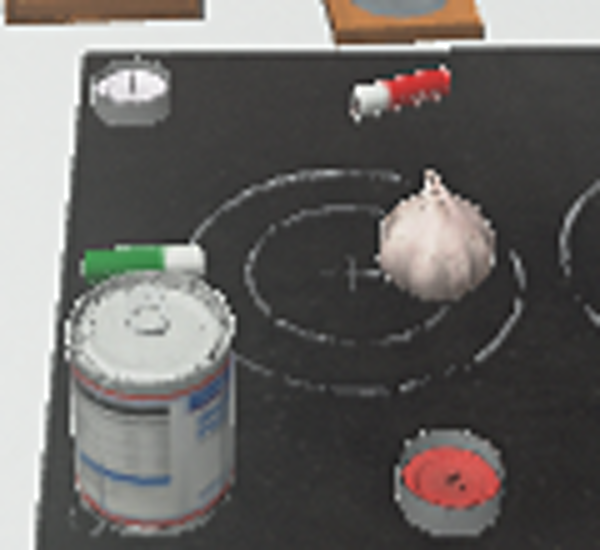

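View pics/s1.png

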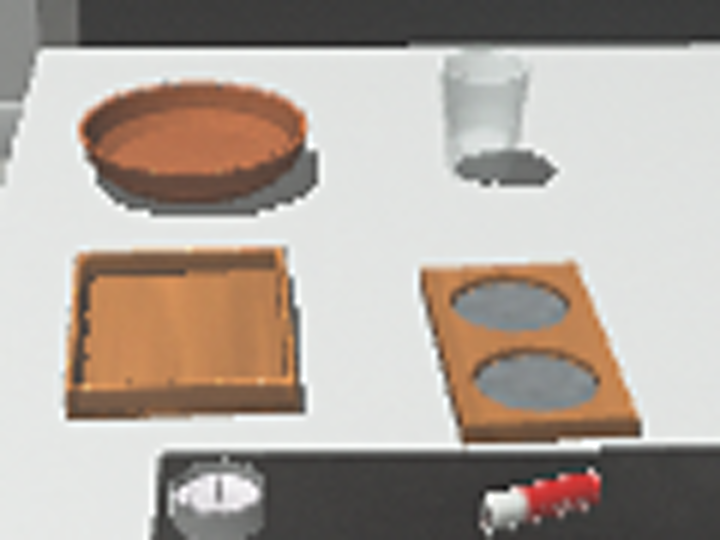

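The side view agrees with the top view to about 2 px, which suggests shifting x by about +2 mm. I'll start with the green battery at about (0.488, -0.2435, yaw 0).

```bash
python3 -m crank '{"travel":[[17,18,0],[17,18,0],[17,18,0],[17,18,0],[17,18,0]],"turn":[[0,0,-7],[0,0,-13],[0,0,-13],[0,0,-13],[0,0,-13]],"gripper":[0.2,0.3,0.4,0.4,0.4]}' 20
python3 -m crank '{"travel":[[17.6,18.5,-5],[17.6,18.5,-5],[17.6,18.5,-5],[17.6,18.5,-5],[17.6,18.5,-5]],"turn":[[0,0,0],[0,0,0],[0,0,0],[0,0,0],[0,0,0]],"gripper":[0.4,0.4,0.4,0.4,0.4]}'
python3 -c "
from workcell import bot
s=bot.observe();print(s['clock'],s['position'],s['tool_rot'],s['grip_width'],s['force'])"
```

```text
clock: 0.75
position: [0.313, -0.4269, 0.2314]
tool_rot: [3.141, -0.0, 0.002]
force: [1.2, -0.9, -0.6]
grip_width: 0.051
finger_force: 0.0
clock: 1.25
position: [0.4819, -0.2494, 0.183]
tool_rot: [3.141, -0.0, 0.002]
force: [0.4, -1.3, 0.6]
grip_width: 0.0512
finger_force: 0.0
1.25 [ 0.4819195  -0.24937318  0.18299047] [ 3.14142802e+00 -1.82139470e-04  1.70552245e-03] 0.05123782790851072 [ 0.41627722 -1.25922768  0.59527033]
```

```bash
python3 -m crank '{"travel":[[0,0,-5],[0,0,-10],[0,0,-14],[0,0,-15],[0,0,-15]],"turn":[[0,0,0],[0,0,0],[0,0,0],[0,0,0],[0,0,0]],"gripper":[0.4,0.4,0.4,0.4,0.4]}'
python3 - <<'E'
from h import *
s=bot.grab_frame("side");t=bot.grab_frame("top")
a=cv2.resize(s["pixels"][180:300,180:300],None,fx=4,fy=4,interpolation=2);b=cv2.resize(t["pixels"][140:260,260:360],None,fx=3,fy=4,interpolation=2)
p=bot.observe()["position"];print(p,px(s,p),px(t,p))
cv2.imwrite("pics/g1.png",np.hstack([a,b])[:,:,::-1])
E
```

```text
clock: 1.75
position: [0.4804, -0.2507, 0.0327]
tool_rot: [-3.141, 0.002, 0.002]
force: [0.3, 0.7, 0.6]
grip_width: 0.0508
finger_force: 0.0
[ 0.48168829 -0.25148098  0.03490747] [223.62758831 242.36819347] [329.3209816  211.84716297]
```

View pics/g1.png

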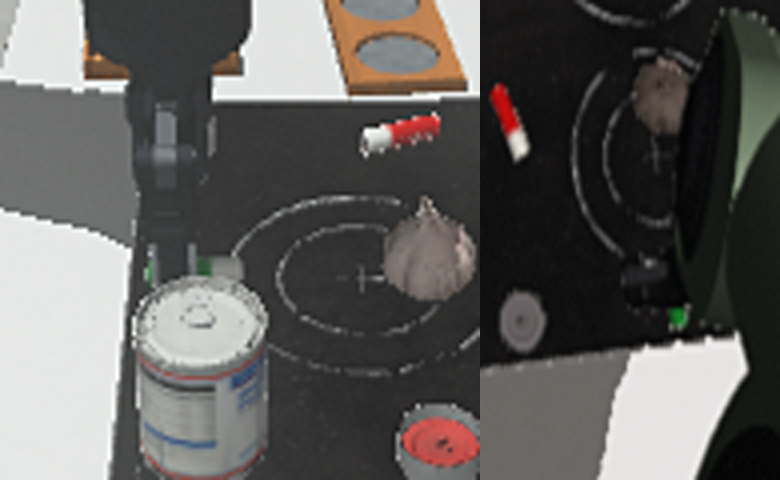

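In the side view the finger is at crop x≈174, where the TCP prediction puts it. The battery's middle is at about 195, so the side camera agrees with the robot and the top-view x values need about +4.5 mm. I'll correct for that, then descend and grasp.

```bash
python3 -m crank '{"travel":[[0.8,0.8,-0.5],[0.8,0.8,-1.5],[0.8,0.8,-2.4],[0.8,0.8,-2.6],[0.8,0.8,-2.6]],"turn":[[0,0,0],[0,0,0],[0,0,0],[0,0,0],[0,0,0]],"gripper":[0.4,0.4,0.4,0.4,0.4]}'
python3 -m crank '{"travel":[[0,0,0],[0,0,0],[0,0,0],[0,0,0],[0,0,0]],"turn":[[0,0,0],[0,0,0],[0,0,0],[0,0,0],[0,0,0]],"gripper":[0.6,0.8,0.9,1,1]}' 30
python3 -m crank '{"travel":[[0,0,0],[0,0,0],[0,0,0.5],[0,0,1],[0,0,2]],"turn":[[0,0,0],[0,0,0],[0,0,0],[0,0,0],[0,0,0]],"gripper":[1,1,1,1,1]}'
```

```text
clock: 2.35
position: [0.4884, -0.243, 0.0067]
tool_rot: [-3.141, 0.001, 0.002]
force: [0.7, -0.5, 0.9]
grip_width: 0.0515
finger_force: 0.0
clock: 2.85
position: [0.4889, -0.2431, 0.0075]
tool_rot: [3.141, -0.0, 0.002]
force: [-0.2, 1.3, 6.1]
grip_width: 0.0151
finger_force: 29.4
clock: 3.35
position: [0.4886, -0.2428, 0.0275]
tool_rot: [-3.141, 0.001, 0.002]
force: [-1.1, -0.5, -0.8]
grip_width: 0.0156
finger_force: 29.3
```

```bash
python3 -m crank '{"travel":[[0,0,4],[-0.5,2,8],[-1,5,9],[-1.5,10,9],[-2,15,9]],"turn":[[0,0,0],[0,0,0],[0,0,1],[0,0,2],[0,0,3]],"gripper":[1,1,1,1,1]}'
python3 -m crank '{"travel":[[-0.5,4,0],[-0.5,7,-1],[-0.5,9,-4],[-0.5,9.9,-6],[-0.5,9.9,-8]],"turn":[[0,0,0],[0,0,0],[0,0,0],[0,0,0],[0,0,0]],"gripper":[1,1,1,1,1]}'
python3 -c "
from workcell import bot
s=bot.observe();print(s['clock'],s['position'],s['tool_rot'],s['grip_width'],s['force'])"
```

```text
clock: 3.85
position: [0.4687, -0.0924, 0.1185]
tool_rot: [3.141, -0.002, 0.053]
force: [1.1, 2.3, -1.2]
grip_width: 0.0154
finger_force: 29.4
clock: 4.35
position: [0.4641, 0.0073, 0.0371]
tool_rot: [-3.141, -0.001, 0.057]
force: [0.3, -0.3, -0.6]
grip_width: 0.0158
finger_force: 29.4
4.35 [0.46405174 0.00726627 0.03712033] [-3.14105982e+00 -7.65301645e-04  5.66882183e-02] 0.015780648148816512 [ 0.31049608 -0.3059077  -0.59761222]
```

```bash
python3 -m crank '{"travel":[[0,0,-1],[0,0,-2],[0,0,-2.6],[0,0,-2.9],[0,0,-2.9]],"turn":[[0,0,0],[0,0,0],[0,0,0],[0,0,0],[0,0,0]],"gripper":[1,1,1,1,1]}'
python3 -m crank '{"travel":[[0,0,0],[0,0,0],[0,0,0],[0,0,0.5],[0,0,2]],"turn":[[0,0,0],[0,0,0],[0,0,0],[0,0,0],[0,0,0]],"gripper":[1,0.78,0.7,0.68,0.68]}'
python3 -m crank '{"travel":[[2,-1,5],[5,-3,9],[8,-6,9],[11,-10,9],[14,-12.5,9]],"turn":[[0,0,3],[0,0,6],[0,0,10],[0,0,14],[0,0,15]],"gripper":[0.68,0.68,0.5,0.4,0.4]}'
python3 - <<'E'
from h import *
s=bot.grab_frame("side");crop(s,180,130,320,230,5,"p1.png")
print(bot.observe()["position"],bot.observe()["tool_rot"])
E
```

```text
clock: 4.85
position: [0.4639, 0.0054, 0.0083]
tool_rot: [-3.142, -0.0, 0.054]
force: [0.3, -0.3, -1.0]
grip_width: 0.0162
finger_force: 29.4
clock: 5.35
position: [0.4633, 0.0055, 0.0281]
tool_rot: [3.142, 0.002, 0.054]
force: [0.4, -0.2, -0.1]
grip_width: 0.0272
finger_force: 0.0
clock: 5.85
position: [0.6048, -0.1232, 0.1195]
tool_rot: [3.14, -0.001, 0.316]
force: [-1.1, 0.2, -0.2]
grip_width: 0.0511
finger_force: 0.0
[ 0.60832692 -0.12677337  0.11909832] [ 3.13807037e+00 -2.27952214e-03  3.13176421e-01]
```

View pics/p1.png

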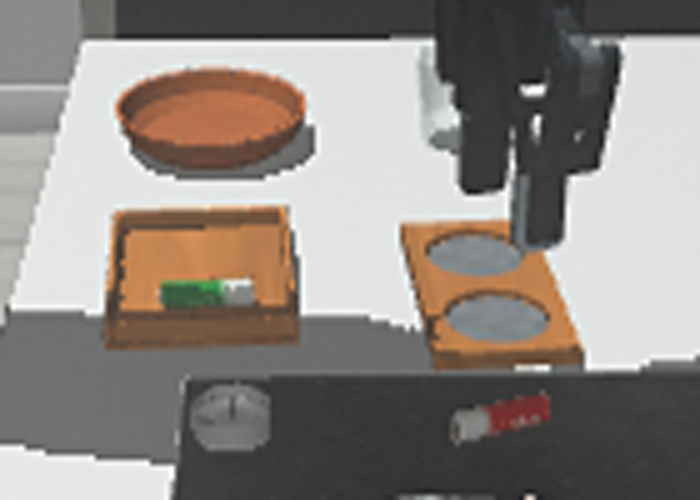

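Green lies in the tray at crop (208,293). Red battery next, still where it was.

```bash
python3 -m crank '{"travel":[[0.2,0.7,-3],[0.2,0.7,-6],[0.2,0.7,-8],[0.2,0.7,-9],[0.2,0.7,-9]],"turn":[[0,0,0],[0,0,0],[0,0,0],[0,0,0],[0,0,0]],"gripper":[0.4,0.4,0.4,0.4,0.4]}'
python3 -c "
from workcell import bot
s=bot.observe();print(s['clock'],s['position'],s['tool_rot'],s['grip_width'],s['force'])"
```

```text
clock: 6.4
position: [0.6053, -0.1123, 0.0276]
tool_rot: [-3.141, 0.001, 0.316]
force: [0.1, 0.2, -0.5]
grip_width: 0.0517
finger_force: 0.0
6.4 [ 0.60529042 -0.11227597  0.02757648] [-3.14087388e+00  1.46857759e-03  3.16171836e-01] 0.05167533865419506 [ 0.09926914  0.16128603 -0.4803531 ]
```

```bash
python3 -m crank '{"travel":[[0.5,-0.8,0],[0.5,-0.8,-1],[0.5,-0.8,-1.8],[0.5,-0.8,-2],[0.5,-0.8,-2]],"turn":[[0,0,0],[0,0,0],[0,0,0],[0,0,0],[0,0,0]],"gripper":[0.4,0.4,0.4,0.4,0.4]}'
python3 -m crank '{"travel":[[0,0,0],[0,0,0],[0,0,0],[0,0,0],[0,0,0]],"turn":[[0,0,0],[0,0,0],[0,0,0],[0,0,0],[0,0,0]],"gripper":[0.6,0.8,0.9,1,1]}' 30
python3 -m crank '{"travel":[[0,0,0],[0,0,1],[0,0,3],[0,0,6],[0,0,10]],"turn":[[0,0,0],[0,0,0],[0,0,0],[0,0,0],[0,0,0]],"gripper":[1,1,1,1,1]}'
python3 -c "
from workcell import bot
s=bot.observe();print(s['clock'],s['position'],s['tool_rot'],s['grip_width'],s['force'])"
```

```text
clock: 6.9
position: [0.6106, -0.1203, 0.0078]
tool_rot: [-3.141, 0.001, 0.316]
force: [0.8, -0.4, -0.1]
grip_width: 0.0514
finger_force: 0.0
clock: 7.4
position: [0.611, -0.1204, 0.0085]
tool_rot: [3.142, -0.0, 0.316]
force: [-0.6, 1.1, 6.0]
grip_width: 0.0154
finger_force: 29.5
clock: 7.9
position: [0.61, -0.1204, 0.1087]
tool_rot: [-3.141, 0.002, 0.316]
force: [0.8, -0.2, -0.2]
grip_width: 0.0155
finger_force: 29.4
7.9 [ 0.60996031 -0.12038091  0.10869847] [-3.14059109e+00  2.05379376e-03  3.16148208e-01] 0.015509627940257002 [ 0.77688673 -0.21940158 -0.214578  ]
```

```bash
python3 -m crank '{"travel":[[-3,3,0],[-6,7,0],[-9,11,0],[-12,15,0],[-15,18,0]],"turn":[[0,0,-3],[0,0,-7],[0,0,-11],[0,0,-15],[0,0,-15]],"gripper":[1,1,1,1,1]}'
python3 -m crank '{"travel":[[0,0,0],[0,0,-2],[0,0,-5],[0,0,-7],[0,0,-7.5]],"turn":[[0,0,0],[0,0,0],[0,0,0],[0,0,0],[0,0,0]],"gripper":[1,1,1,1,1]}'
```

```text
clock: 8.4
position: [0.4596, 0.0617, 0.1089]
tool_rot: [-3.141, -0.001, 0.053]
force: [0.9, 0.9, -0.2]
grip_width: 0.0154
finger_force: 29.4
clock: 8.9
position: [0.4602, 0.0593, 0.032]
tool_rot: [3.141, 0.002, 0.054]
force: [0.5, -0.8, 0.2]
grip_width: 0.0156
finger_force: 29.4
```

```bash
python3 -m crank '{"travel":[[0,0,-1],[0,0,-1.8],[0,0,-2.3],[0,0,-2.35],[0,0,-2.35]],"turn":[[0,0,0],[0,0,0],[0,0,0],[0,0,0],[0,0,0]],"gripper":[1,1,1,1,1]}'
python3 -m crank '{"travel":[[0,0,0],[0,0,0],[0,0,0],[0,0,0.5],[0,0,2]],"turn":[[0,0,0],[0,0,0],[0,0,0],[0,0,0],[0,0,0]],"gripper":[1,0.78,0.7,0.68,0.68]}'
python3 -m crank '{"travel":[[0,-1,4],[0.5,-5,8],[1,-10,8],[2.2,-14,8],[2.2,-17.5,8]],"turn":[[0,0,0],[0,0,0],[0,0,0],[0,0,0],[0,0,0]],"gripper":[0.68,0.5,0.25,0.25,0.25]}' 
python3 -m crank '{"travel":[[0,0,-3],[0,0,-5],[0,0,-6],[0,0,-6],[0,0,-6]],"turn":[[0,0,0],[0,0,0],[0,0,0],[0,0,0],[0,0,0]],"gripper":[0.25,0.25,0.25,0.25,0.25]}'
python3 - <<'E'
from h import *
s=bot.grab_frame("side");crop(s,180,130,320,230,5,"p2.png")
print(bot.observe()["position"],bot.observe()["tool_rot"])
E
```

```text
clock: 9.4
position: [0.461, 0.0596, 0.01]
tool_rot: [-3.142, -0.0, 0.054]
force: [0.4, 0.1, -0.8]
grip_width: 0.0152
finger_force: 29.4
clock: 9.9
position: [0.4603, 0.0595, 0.0295]
tool_rot: [3.141, 0.002, 0.054]
force: [0.5, 0.1, 1.2]
grip_width: 0.0275
finger_force: 0.0
clock: 10.4
position: [0.4839, -0.1184, 0.1108]
tool_rot: [3.141, -0.002, 0.053]
force: [-0.1, -0.0, -0.1]
grip_width: 0.0639
finger_force: 0.0
clock: 10.9
position: [0.4832, -0.1153, 0.0504]
tool_rot: [3.142, -0.0, 0.055]
force: [-0.2, 1.0, 0.4]
grip_width: 0.064
finger_force: 0.0
[ 0.48338854 -0.11532659  0.05064744] [ 3.14135504e+00 -1.01054372e-03  5.46660668e-02]
```

View pics/p2.png

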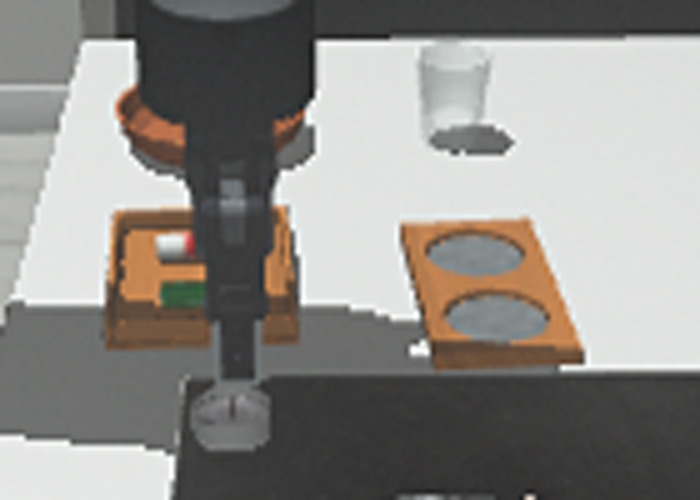

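Both batteries are in the tray. The white tea light is at crop x≈231 and the finger at 237, so I'll shift -2.5 mm in x. Then I'll descend with the tips about 7 mm above the tea light's base.

```bash
python3 -m crank '{"travel":[[-0.25,0,-1],[-0.25,0,-2.5],[-0.25,0,-3.5],[-0.25,0,-3.8],[-0.25,0,-3.8]],"turn":[[0,0,0],[0,0,0],[0,0,0],[0,0,0],[0,0,0]],"gripper":[0.25,0.25,0.25,0.25,0.25]}'
python3 -m crank '{"travel":[[0,0,0],[0,0,0],[0,0,0],[0,0,0],[0,0,0]],"turn":[[0,0,0],[0,0,0],[0,0,0],[0,0,0],[0,0,0]],"gripper":[0.4,0.5,0.6,0.7,0.7]}' 20
python3 -m crank '{"travel":[[0,0,0],[0,0,0],[0,0,1],[0,0,2],[0,0,3]],"turn":[[0,0,0],[0,0,0],[0,0,0],[0,0,0],[0,0,0]],"gripper":[0.7,0.7,0.7,0.7,0.7]}'
python3 - <<'E'
from h import *
s=bot.grab_frame("side");crop(s,180,150,300,230,5,"p3.png")
print(bot.observe()["position"],bot.observe()["tool_rot"])
E
```

```text
clock: 11.45
position: [0.4802, -0.1154, 0.0114]
tool_rot: [-3.141, 0.001, 0.054]
force: [0.9, 0.0, 0.2]
grip_width: 0.064
finger_force: 0.0
clock: 11.95
position: [0.4807, -0.1156, 0.0123]
tool_rot: [3.141, -0.001, 0.054]
force: [-0.6, -0.6, 7.1]
grip_width: 0.0358
finger_force: 19.3
clock: 12.45
position: [0.4806, -0.1155, 0.043]
tool_rot: [3.141, -0.001, 0.054]
force: [-0.3, -0.9, -0.1]
grip_width: 0.0355
finger_force: 20.1
[ 0.48118759 -0.1157075   0.04425256] [ 3.14105187e+00 -2.16006565e-03  5.39659369e-02]
```

View pics/p3.png

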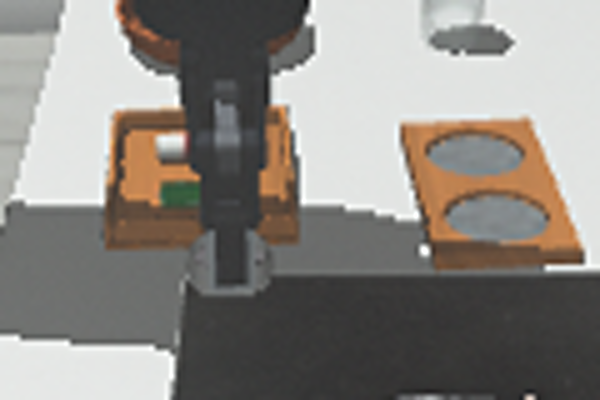

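White tea light is held. Next I'll triangulate the recesses from both views and check for a y bias.

Run:
```python
from h import *
s=bot.grab_frame("side")
g=lambda U,V,o,k:((U+.5)/k-.5+o[0],(V+.5)/k-.5+o[1])
for n,U,V,z in(("far",475,155,.0075),("near",497,216,.0075)): print(n,w(s,*g(U,V,(180,150),5),z))
print("garl",w(s,*g(436,250,(200,195),5),.028),"redtl rim",w(s,*g(450,470,(200,195),5),.0205),"dish rim",w(s,*g(193,130,(190,130),6),.026))
```

```text
far [0.61305483 0.05483691]
near [ 0.61859229 -0.01279735]
garl [ 0.60891189 -0.25345272] redtl rim [ 0.60070575 -0.36548777] dish rim [0.45909294 0.21802522]
```

```bash
python3 -m crank '{"travel":[[0,0,3],[2,3,5],[5,6.5,6],[8,10,6],[10.5,13.5,6]],"turn":[[0,0,0],[0,0,0],[0,0,0],[0,0,0],[0,0,0]],"gripper":[0.7,0.7,0.7,0.7,0.7]}'
python3 -m crank '{"travel":[[2,2,0],[2.8,3.3,0],[2.8,3.5,-1],[2.8,3.5,-4],[2.8,3.5,-6]],"turn":[[0,0,0],[0,0,0],[0,0,0],[0,0,0],[0,0,0]],"gripper":[0.7,0.7,0.7,0.7,0.7]}'
python3 -c "
from workcell import bot
s=bot.observe();print(s['clock'],s['position'],s['tool_rot'],s['grip_width'],s['force'])"
```

```text
clock: 13.05
position: [0.5869, 0.0211, 0.1024]
tool_rot: [-3.142, -0.001, 0.054]
force: [-0.9, 0.1, -0.4]
grip_width: 0.0355
finger_force: 20.3
clock: 13.55
position: [0.6119, 0.0529, 0.0399]
tool_rot: [3.141, 0.002, 0.053]
force: [0.5, 0.1, -0.1]
grip_width: 0.0357
finger_force: 20.3
13.55 [0.61188281 0.05292431 0.0399183 ] [3.14074877e+00 1.67392613e-03 5.30708087e-02] 0.03570547714912055 [ 0.46921824  0.07357972 -0.11387938]
```

```bash
python3 -m crank '{"travel":[[0.1,0.1,-1],[0.1,0.1,-2],[0.1,0.1,-2.5],[0.1,0.1,-2.7],[0.1,0.1,-2.7]],"turn":[[0,0,0],[0,0,0],[0,0,0],[0,0,0],[0,0,0]],"gripper":[0.7,0.7,0.7,0.7,0.7]}'
python3 -m crank '{"travel":[[0,0,0],[0,0,0],[0,0,0],[0,0,0.5],[0,0,2]],"turn":[[0,0,0],[0,0,0],[0,0,0],[0,0,0],[0,0,0]],"gripper":[0.7,0.5,0.42,0.42,0.42]}'
python3 -m crank '{"travel":[[0,0,5],[0,-3,9],[0,-8,10],[0,-13,10],[0,-18,10]],"turn":[[0,0,0],[0,0,-3],[0,0,-3],[0,0,-3],[0,0,-3]],"gripper":[0.42,0.42,0.42,0.25,0.25]}'
python3 -m crank '{"travel":[[0,-5,0],[0,-10,0],[0,-15,0],[-0.6,-20,0],[-1.1,-23.7,0]],"turn":[[0,0,0],[0,0,0],[0,0,0],[0,0,0],[0,0,0]],"gripper":[0.25,0.25,0.25,0.25,0.25]}'
python3 -m crank '{"travel":[[0,0,0],[0,0,-2],[0,0,-5],[0,0,-8],[0,0,-8]],"turn":[[0,0,0],[0,0,0],[0,0,0],[0,0,0],[0,0,0]],"gripper":[0.25,0.25,0.25,0.25,0.25]}'
python3 - <<'E'
from h import *
s=bot.grab_frame("side");crop(s,180,150,340,310,3.7,"p4.png")
print(bot.observe()["position"],bot.observe()["tool_rot"])
E
```

```text
clock: 14.05
position: [0.6145, 0.0554, 0.015]
tool_rot: [-3.142, -0.0, 0.054]
force: [-0.1, -0.6, 0.4]
grip_width: 0.0353
finger_force: 20.3
clock: 14.55
position: [0.6136, 0.0555, 0.0345]
tool_rot: [3.141, 0.002, 0.054]
force: [0.3, -0.7, 0.1]
grip_width: 0.0492
finger_force: 0.0
clock: 15.05
position: [0.6146, -0.1253, 0.137]
tool_rot: [3.141, -0.002, 0.002]
force: [0.4, 0.8, -0.3]
grip_width: 0.0642
finger_force: 0.0
clock: 15.55
position: [0.6023, -0.3642, 0.1362]
tool_rot: [3.14, -0.001, -0.0]
force: [0.6, 0.8, 0.9]
grip_width: 0.0643
finger_force: 0.0
clock: 16.05
position: [0.6017, -0.3591, 0.0522]
tool_rot: [-3.139, 0.004, 0.002]
force: [-0.2, 1.0, 0.2]
grip_width: 0.064
finger_force: 0.0
[ 0.60282418 -0.3597594   0.05454192] [-3.14028353e+00  1.91339073e-03  2.22106414e-03]
```

View pics/p4.png

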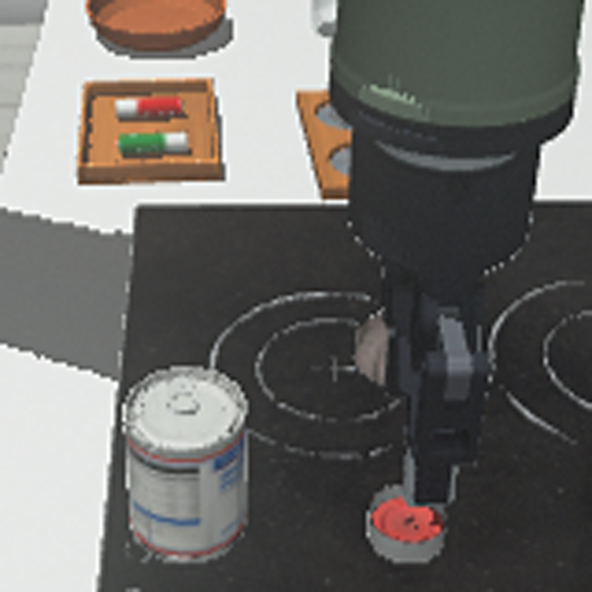

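The batteries are confirmed in the tray. The red tea light is at crop (407,522) and the near finger is about 4 px too far right, so I'll shift -x and lower, then check the finger edges from pixel values rather than a picture.

```bash
python3 -m crank '{"travel":[[-0.4,-0.4,-1],[-0.4,-0.4,-2],[-0.4,-0.4,-2],[-0.4,-0.4,-2],[-0.4,-0.4,-2]],"turn":[[0,0,0],[0,0,0],[0,0,0],[0,0,0],[0,0,0]],"gripper":[0.25,0.25,0.25,0.25,0.25]}'
python3 - <<'E'
from h import *
s=bot.grab_frame("side");p=bot.observe()["position"];print(p,px(s,p),px(s,p+[0,-.035,.005]))
g=s["pixels"].astype(int)
for v in range(272,306,2): print(v," ".join("R" if g[v,u,0]>g[v,u,1]*1.8+30 else "%d"%(g[v,u].mean()//10) for u in range(272,316)))
E
```

```text
clock: 16.6
position: [0.5997, -0.3645, 0.0353]
tool_rot: [3.141, -0.001, 0.002]
force: [0.1, -0.9, -0.4]
grip_width: 0.0637
finger_force: 0.0
[ 0.59971231 -0.36452727  0.03529842] [289.50343337 282.06281398] [292.40996271 295.35292423]
272 6 6 6 6 6 4 3 3 13 10 7 4 4 4 3 4 4 5 5 3 3 3 3 4 3 3 4 3 3 4 4 3 3 3 3 3 3 4 4 4 4 4 4 4
274 5 5 5 4 4 5 3 4 4 4 4 3 4 4 4 4 5 5 4 3 3 3 3 3 3 3 3 3 3 3 3 3 4 3 3 3 5 4 4 4 4 4 4 4
276 4 4 4 4 4 4 4 4 4 4 4 4 4 4 4 4 5 5 4 3 3 3 4 3 3 4 4 3 3 3 3 3 4 3 3 3 4 3 4 4 4 3 3 4
278 4 4 4 4 4 4 4 4 4 4 4 4 4 4 4 4 3 4 3 3 3 4 3 3 3 3 3 3 2 3 3 2 3 3 3 3 3 4 4 4 4 3 4 4
280 4 4 4 4 4 4 4 4 4 4 4 4 4 3 4 3 6 3 3 3 3 3 3 3 3 3 3 3 3 3 3 3 3 3 3 5 4 4 4 4 4 4 4 4
282 4 4 4 4 4 4 4 4 4 4 4 7 11 10 11 11 8 5 5 3 3 3 4 4 4 4 4 4 4 4 4 3 3 3 3 7 4 4 4 4 4 4 4 4
284 4 4 4 4 4 4 4 4 3 9 10 10 10 11 8 8 9 8 3 3 3 3 4 4 3 4 4 3 3 3 4 3 3 3 3 4 4 4 4 4 4 4 3 4
286 4 4 4 4 3 4 3 3 8 9 10 R R R 6 6 10 11 6 3 3 3 3 3 3 3 3 3 4 6 4 4 4 4 4 4 4 4 4 4 4 4 4 4
288 4 4 4 4 4 4 3 12 8 R R R R R R 9 10 10 9 3 3 3 3 3 3 3 3 3 8 11 4 4 4 4 4 4 4 4 4 4 4 4 4 4
290 4 4 4 4 4 4 3 13 6 R R R R R R 8 10 10 8 4 3 4 4 3 3 3 3 3 10 11 4 4 4 4 4 4 4 4 4 4 3 4 3 4
292 4 4 4 4 4 4 3 12 10 9 R R R R R 12 10 11 5 3 3 3 3 3 3 3 3 3 10 5 4 4 4 4 4 4 4 3 4 4 4 3 3 4
294 4 4 4 4 4 4 3 17 10 11 11 9 9 R R 10 10 10 5 3 3 3 3 3 3 3 3 4 11 4 4 4 4 4 4 4 4 4 4 4 4 4 4 4
296 5 4 4 4 4 4 4 3 11 11 11 12 12 12 12 12 11 11 8 6 6 6 6 8 8 8 8 8 5 4 4 4 4 4 4 4 4 4 4 4 4 4 4 4
298 4 5 4 4 4 4 4 4 4 11 11 11 11 12 12 12 11 11 11 11 11 11 11 10 10 10 9 5 4 4 4 4 4 4 4 4 4 4 4 4 4 4 4 4
300 4 4 4 4 4 4 4 4 4 4 5 5 11 12 11 11 11 11 11 11 11 11 11 10 10 5 5 4 4 4 4 4 4 4 4 4 4 4 4 4 4 4 4 4
302 4 4 4 4 4 5 4 4 4 4 4 4 4 3 5 6 5 5 5 5 5 5 5 5 4 4 4 4 4 4 4 4 4 4 4 5 4 4 4 4 4 4 4 4
304 4 4 4 4 4 4 4 4 4 4 4 4 4 4 4 4 4 4 4 4 4 4 4 4 4 4 5 4 4 4 4 4 4 4 4 4 4 4 4 5 4 4 4 4
```

```bash
python3 -m crank '{"travel":[[-0.25,0,0],[-0.25,0,-1],[-0.25,0,-2],[-0.25,0,-2.3],[-0.25,0,-2.3]],"turn":[[0,0,0],[0,0,0],[0,0,0],[0,0,0],[0,0,0]],"gripper":[0.25,0.25,0.25,0.25,0.25]}'
python3 -m crank '{"travel":[[0,0,0],[0,0,0],[0,0,0],[0,0,0],[0,0,0]],"turn":[[0,0,0],[0,0,0],[0,0,0],[0,0,0],[0,0,0]],"gripper":[0.4,0.5,0.6,0.7,0.7]}' 20
python3 -m crank '{"travel":[[0,0,0],[0,0,0],[0,0,1],[0,0,4],[0,0,8]],"turn":[[0,0,0],[0,0,0],[0,0,0],[0,0,0],[0,0,0]],"gripper":[0.7,0.7,0.7,0.7,0.7]}'
python3 -c "
from workcell import bot
s=bot.observe();print(s['clock'],s['position'],s['tool_rot'],s['grip_width'],s['force'])"
```

```text
clock: 17.15
position: [0.5964, -0.3642, 0.0106]
tool_rot: [-3.141, 0.001, 0.002]
force: [0.4, 0.0, -0.4]
grip_width: 0.0639
finger_force: 0.0
clock: 17.65
position: [0.5971, -0.3646, 0.0122]
tool_rot: [3.141, -0.001, 0.002]
force: [-0.7, -0.3, 5.6]
grip_width: 0.0363
finger_force: 20.3
clock: 18.15
position: [0.5959, -0.3639, 0.0916]
tool_rot: [-3.14, 0.003, 0.002]
force: [0.7, 0.1, 0.2]
grip_width: 0.0363
finger_force: 20.2
18.15 [ 0.59591291 -0.36386213  0.09155398] [-3.14005032e+00  2.62678472e-03  1.99980554e-03] 0.036276295954294685 [0.72754155 0.11333494 0.19644   ]
```

```bash
python3 -m crank '{"travel":[[0,0,3],[0,3,4],[0,8,4],[0.5,13,4],[1,18,4]],"turn":[[0,0,0],[0,0,0],[0,0,0],[0,0,0],[0,0,0]],"gripper":[0.7,0.7,0.7,0.7,0.7]}'
python3 -m crank '{"travel":[[0.5,5,0],[1,10,0],[1.1,14,0],[1.1,16.5,0],[1.1,17,0]],"turn":[[0,0,1],[0,0,2],[0,0,3],[0,0,3],[0,0,3]],"gripper":[0.7,0.7,0.7,0.7,0.7]}'
python3 -m crank '{"travel":[[0,0,-2],[0,0,-5],[0,0,-8],[0,0,-8],[0,0,-8]],"turn":[[0,0,0],[0,0,0],[0,0,0],[0,0,0],[0,0,0]],"gripper":[0.7,0.7,0.7,0.7,0.7]}'
python3 - <<'E'
from h import *
s=bot.grab_frame("side");crop(s,220,140,320,220,6,"p5.png")
print(bot.observe()["position"],bot.observe()["tool_rot"])
E
```

```text
clock: 18.65
position: [0.6066, -0.1833, 0.1326]
tool_rot: [3.142, -0.001, 0.001]
force: [0.4, -0.5, -1.3]
grip_width: 0.0364
finger_force: 20.2
clock: 19.15
position: [0.6178, -0.0108, 0.1324]
tool_rot: [-3.14, -0.0, 0.059]
force: [0.6, -0.2, -0.1]
grip_width: 0.0361
finger_force: 20.2
clock: 19.65
position: [0.6179, -0.0155, 0.0524]
tool_rot: [3.141, 0.0, 0.054]
force: [0.2, -0.1, -0.2]
grip_width: 0.0363
finger_force: 20.3
[ 0.61847638 -0.01540874  0.05320505] [ 3.14142747e+00 -1.20875354e-03  5.36779535e-02]
```

View pics/p5.png

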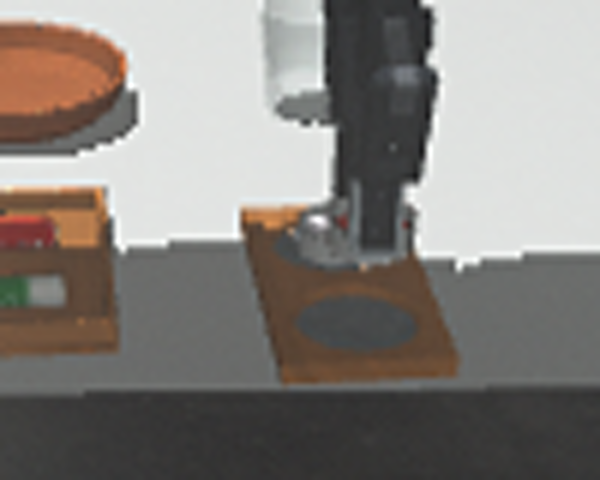

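The white tea light sits in the far recess at crop (315,240), and the red one hangs near (375,240) above the near recess (357,322). I'll lower it with a small -x trim.

```bash
python3 -m crank '{"travel":[[-0.2,0,-1],[-0.2,0,-2.5],[-0.2,0,-3.5],[-0.2,0,-4],[-0.2,0,-4]],"turn":[[0,0,0],[0,0,0],[0,0,0],[0,0,0],[0,0,0]],"gripper":[0.7,0.7,0.7,0.7,0.7]}'
python3 -m crank '{"travel":[[0,0,0],[0,0,0],[0,0,0],[0,0,0.5],[0,0,2]],"turn":[[0,0,0],[0,0,0],[0,0,0],[0,0,0],[0,0,0]],"gripper":[0.7,0.5,0.42,0.42,0.42]}'
python3 -m crank '{"travel":[[0,0,5],[0,-3,9],[-0.5,-8,10],[-0.8,-13,10],[-0.8,-18,10]],"turn":[[0,0,0],[0,0,0],[0,0,0],[0,0,0],[0,0,0]],"gripper":[0.42,0.42,0.2,0.1,0.1]}'
python3 -m crank '{"travel":[[0,-3,0],[0,-5.5,0],[0,-5.5,0],[0,-5.5,0],[0,-5.5,-3]],"turn":[[0,0,0],[0,0,0],[0,0,0],[0,0,0],[0,0,0]],"gripper":[0.1,0.1,0.1,0.1,0.1]}'
python3 - <<'E'
from h import *
s=bot.grab_frame("side");crop(s,220,140,340,260,5,"p6.png")
print(bot.observe()["position"],bot.observe()["tool_rot"])
E
```

```text
clock: 20.2
position: [0.6156, -0.0149, 0.0109]
tool_rot: [-3.142, 0.001, 0.054]
force: [0.4, 0.2, 0.1]
grip_width: 0.0361
finger_force: 21.7
clock: 20.7
position: [0.6151, -0.0149, 0.0315]
tool_rot: [-3.142, 0.002, 0.054]
force: [-0.2, 0.4, 0.4]
grip_width: 0.0491
finger_force: 0.0
clock: 21.2
position: [0.6077, -0.1956, 0.1341]
tool_rot: [3.141, -0.002, 0.055]
force: [1.2, 0.1, -0.5]
grip_width: 0.0767
finger_force: 0.0
clock: 21.7
position: [0.6103, -0.2483, 0.1056]
tool_rot: [3.14, -0.006, 0.055]
force: [0.4, -1.0, -0.5]
grip_width: 0.0767
finger_force: 0.0
[ 0.60717521 -0.24686214  0.09868032] [-3.14026402e+00  1.40667764e-03  5.58218346e-02]
```

View pics/p6.png

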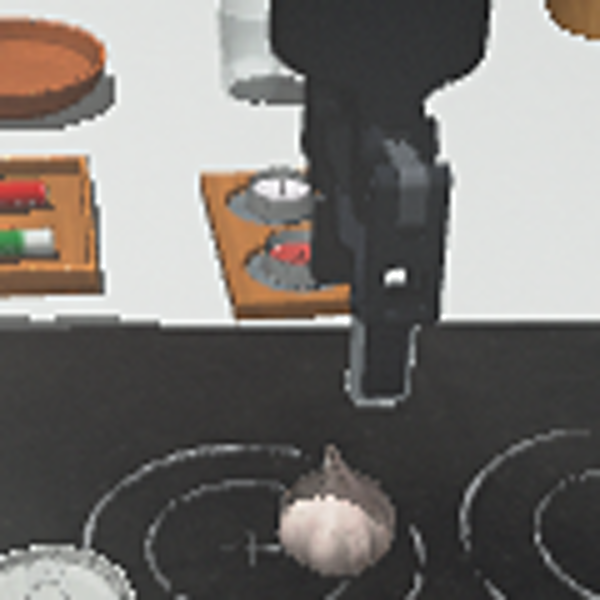

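Both tea lights sit in their recesses at crop (280,190) and (290,255). Garlic next, at about (0.606, -0.2515).

```bash
python3 -m crank '{"travel":[[0,-0.4,0],[0,-0.4,-1],[0,-0.4,-3],[0,-0.4,-4],[0,-0.4,-4]],"turn":[[0,0,0],[0,0,0],[0,0,0],[0,0,0],[0,0,0]],"gripper":[0.1,0.1,0.1,0.1,0.1]}'
python3 -c "
from workcell import bot
s=bot.observe();print(s['clock'],s['position'],s['tool_rot'],s['grip_width'],s['force'])"
```

```text
clock: 22.25
position: [0.6073, -0.2523, 0.0608]
tool_rot: [-3.141, 0.002, 0.055]
force: [0.3, -0.2, 0.4]
grip_width: 0.0769
finger_force: 0.0
22.25 [ 0.60734511 -0.25225869  0.06083191] [-3.14084886e+00  1.54586789e-03  5.45406073e-02] 0.07688479822723417 [ 0.25729085 -0.21441976  0.36484831]
```

```bash
python3 -m crank '{"travel":[[-0.1,0,-2],[-0.1,0,-3.5],[-0.1,0,-4.3],[-0.1,0,-4.5],[-0.1,0,-4.5]],"turn":[[0,0,0],[0,0,0],[0,0,0],[0,0,0],[0,0,0]],"gripper":[0.1,0.1,0.1,0.1,0.1]}'
python3 -m crank '{"travel":[[0,0,0],[0,0,0],[0,0,0],[0,0,0],[0,0,0]],"turn":[[0,0,0],[0,0,0],[0,0,0],[0,0,0],[0,0,0]],"gripper":[0.25,0.4,0.5,0.6,0.6]}' 20
python3 -m crank '{"travel":[[0,0,0],[0,0,0],[0,0,1],[0,0,3],[0,0,7]],"turn":[[0,0,0],[0,0,0],[0,0,0],[0,0,0],[0,0,0]],"gripper":[0.6,0.6,0.6,0.6,0.6]}'
python3 -c "
from workcell import bot
s=bot.observe();print(s['clock'],s['position'],s['tool_rot'],s['grip_width'],s['force'])"
```

```text
clock: 22.75
position: [0.6069, -0.2527, 0.0169]
tool_rot: [-3.142, 0.0, 0.054]
force: [-0.3, 0.6, 0.1]
grip_width: 0.077
finger_force: 0.0
clock: 23.25
position: [0.6072, -0.2528, 0.0176]
tool_rot: [3.141, -0.001, 0.054]
force: [-1.2, 0.7, 7.1]
grip_width: 0.0462
finger_force: 19.3
clock: 23.75
position: [0.6055, -0.2521, 0.0859]
tool_rot: [-3.14, 0.004, 0.054]
force: [0.2, -0.7, -0.1]
grip_width: 0.0463
finger_force: 20.8
23.75 [ 0.60545727 -0.25214595  0.08594475] [-3.14007545  0.00355815  0.0544636 ] 0.04630213886911976 [ 0.15679384 -0.70508025 -0.13633557]
```

```bash
python3 -m crank '{"travel":[[-1,2,3],[-2,6,5],[-4,11,5],[-5.5,15.5,5],[-7,20,5]],"turn":[[0,0,0],[0,0,0],[0,0,0],[0,0,0],[0,0,0]],"gripper":[0.6,0.6,0.6,0.6,0.6]}'
python3 -m crank '{"travel":[[-1.5,5,0],[-3,10,0],[-4.5,15,0],[-6,20,0],[-7,23.5,0]],"turn":[[0,0,0],[0,0,0],[0,0,0],[0,0,0],[0,0,0]],"gripper":[0.6,0.6,0.6,0.6,0.6]}'
python3 -m crank '{"travel":[[-0.5,2,0],[-0.7,3.6,-2],[-0.7,3.6,-4],[-0.7,3.6,-6],[-0.7,3.6,-6]],"turn":[[0,0,0],[0,0,0],[0,0,0],[0,0,0],[0,0,0]],"gripper":[0.6,0.6,0.6,0.6,0.6]}'
python3 -c "
from workcell import bot
s=bot.observe();print(s['clock'],s['position'],s['tool_rot'],s['grip_width'],s['force'])"
```

```text
clock: 24.25
position: [0.5361, -0.0511, 0.1378]
tool_rot: [3.142, -0.001, 0.054]
force: [1.7, 1.9, -0.5]
grip_width: 0.0463
finger_force: 20.8
clock: 24.75
position: [0.466, 0.1846, 0.1377]
tool_rot: [-3.141, -0.001, 0.055]
force: [1.9, 0.7, -1.1]
grip_width: 0.0466
finger_force: 20.8
clock: 25.25
position: [0.4589, 0.218, 0.0756]
tool_rot: [3.14, 0.002, 0.055]
force: [1.4, -0.5, -0.0]
grip_width: 0.0463
finger_force: 20.9
25.25 [0.45889185 0.21798619 0.0755516 ] [3.14039043e+00 2.29359791e-03 5.47132174e-02] 0.04625496914548694 [ 1.37630861 -0.48960897 -0.04592808]
```

```bash
python3 -m crank '{"travel":[[0,0,-2],[0,0,-4],[0,0,-5.2],[0,0,-5.7],[0,0,-5.7]],"turn":[[0,0,0],[0,0,0],[0,0,0],[0,0,0],[0,0,0]],"gripper":[0.6,0.6,0.6,0.6,0.6]}'
python3 -m crank '{"travel":[[0,0,0],[0,0,0],[0,0,0],[0,0,0],[0,0,1]],"turn":[[0,0,0],[0,0,0],[0,0,0],[0,0,0],[0,0,0]],"gripper":[0.5,0.4,0.32,0.3,0.3]}'
python3 -m crank '{"travel":[[0,0,2],[0,0,6],[0,0,10],[0,0,15],[0,0,18]],"turn":[[0,0,0],[0,0,0],[0,0,0],[0,0,0],[0,0,0]],"gripper":[0.3,0.3,0.3,0.3,0.3]}'
python3 -m crank '{"travel":[[0,-5,0],[0,-10,0],[0,-15,0],[0,-20,0],[0,-25,0]],"turn":[[0,0,0],[0,0,0],[0,0,0],[0,0,0],[0,0,0]],"gripper":[0.3,0.3,0.3,0.3,0.3]}'
python3 -m crank '{"travel":[[0,-5,0],[0,-10,0],[0,-15,0],[0,-20,0],[0,-20,0]],"turn":[[0,0,0],[0,0,0],[0,0,0],[0,0,0],[0,0,0]],"gripper":[0.3,0.3,0.3,0.3,0.3]}'
python3 - <<'E'
from h import *
s=bot.grab_frame("side");crop(s,180,120,320,320,3,"p7.png")
E
```

```text
clock: 25.75
position: [0.4599, 0.2183, 0.02]
tool_rot: [3.142, 0.0, 0.054]
force: [-0.1, 0.1, -0.5]
grip_width: 0.0463
finger_force: 20.9
clock: 26.25
position: [0.4593, 0.2181, 0.0294]
tool_rot: [3.141, 0.001, 0.054]
force: [0.6, 0.1, -1.1]
grip_width: 0.0598
finger_force: 0.0
clock: 26.75
position: [0.4602, 0.2186, 0.2139]
tool_rot: [-3.14, -0.003, 0.054]
force: [0.0, 0.3, -0.4]
grip_width: 0.0598
finger_force: 0.0
clock: 27.25
position: [0.4593, -0.0336, 0.2107]
tool_rot: [-3.142, -0.001, 0.055]
force: [1.6, 0.2, -1.5]
grip_width: 0.0598
finger_force: 0.0
clock: 27.75
position: [0.4584, -0.238, 0.2104]
tool_rot: [3.139, -0.0, 0.047]
force: [-0.4, 1.2, 0.4]
grip_width: 0.0597
finger_force: 0.0
```

View pics/p7.png

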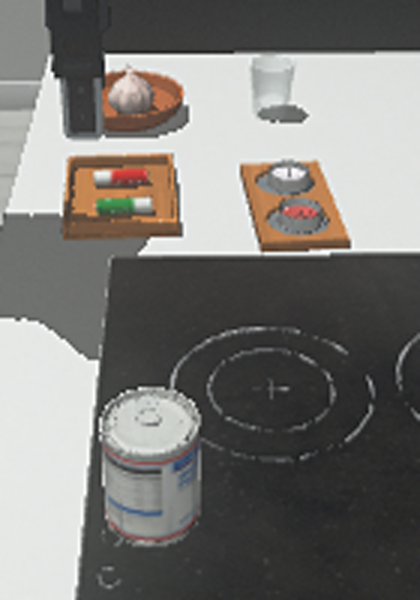

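The garlic stands in the dish at crop (130,90). The batteries lie in the tray and the tea lights sit upright in both recesses at (290,172) and (298,212). The tin and glass haven't moved.

```bash
python3 -m crank '{"travel":[[0,0,0],[0,0,0],[0,0,0],[0,0,0],[0,0,0]],"turn":[[0,0,0],[0,0,0],[0,0,0],[0,0,0],[0,0,0]],"gripper":[0.3,0.3,0.3,0.3,0.3]}'; python3 -c "
from workcell import bot
print(bot.job_done())"
```

```text
clock: 28.3
position: [0.46, -0.2312, 0.2098]
tool_rot: [-3.142, -0.0, 0.055]
force: [-0.4, -0.0, -0.9]
grip_width: 0.0599
finger_force: 0.0
the job is handed in; nothing more can be done
None
```

I handed the job in at 28.3 s: both batteries lie flat in the tray, a tea light stands upright in each recess, the garlic is in the dish, and the tin and shot glass stand where they were; no verdict was returned.

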